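Find the rocking box cover and press it home

ROBOT

A 7-joint arm with a two-finger parallel gripper is mounted at the origin on the work surface. World frame = base frame: x ahead of the robot, y to its left, z up, the work surface at z = 0. Lengths are in m, angles in rad, forces in N, time in s.
With the tool pointing down it reaches from about 0.425 to 0.875 m from the base axis. Payload 4.7 kg.
Tool frame: the origin (TCP) lies at the very end of the fingers, on their centre line; the grasp point (between the pads) lies 19 mm behind it; z points along the fingers, y is the line along which they close (so a half turn about z gives the same grasp; the last joint's range is limited). The gripper opens to 87 mm and grips with 3 to 60 N. Pads are 19 mm wide; open, the fingers measure 117 mm over their backs; the gripper's body (75 mm by 190 mm) begins 51 mm behind the grasp point.
Start: joints at [-1.218, 0.321, -0.07, 1.45, 0.023, 1.371, -0.057], TCP at [0.216, 0.613, 0.223] pointing down, gripper open.
Joint ranges: [-2.86, 2.86], [-0.3, 2.09], [-1.38, 1.24], [0.06, 2.45], [-1.56, 4.7], [0.09, 2.05], [-2.69, 2.69]. Speed limits (rad/s): [2.57, 2.57, 3.14, 3.14, 3.14, 3.14, 3.14].

INTERFACE

Orientations are given as a rotation vector (axis times angle).
In Python, from bench import ctrl, get_image, job gives the robot as it stands.
- The arm moves only by the shell command python3 -m crank 'ROWS' [FORCE]. ROWS is JSON, a list that holds one entry, the list of rows, each a list of 5 numbers: the shift along the tool's x, y, z in mm, then the turn about the tool's z in rad, then the closure, from -1 (fully open) to 1 (shut), so that 0 is half open. A call has 1 to 10 rows; each row shifts and turns the commanded pose from where the row before left it, along the tool's axes as they then stand; what a row does not reach is not made up. A row lasts 1/12 s, in which the tool goes at most 41.7 mm and 7.16 degrees, less where a joint would pass 70% of its speed; a pose out of reach is approached as far as the arm can. A call with a gripper value outside its range is refused whole. The fingers move at their own pace and stop on an object; FORCE is the grip in N (left out, the last holds). Time passes only in rows, so rows that do not move let the fingers close. It gives the time, the measured TCP pose, the force, the opening and the grip force at its end, in the units of the state.
- ctrl.get_state(): the state, without advancing time (a new reading comes with each control period).
- get_image(name): name is "scene" or "top" or "wrist"; returns a dict with "pixels" (420x560x3 uint8, red, green, blue), "fx", "fy", "cx", "cy" (pixels), "T" (4x4, takes a point from camera to world coordinates); the wrist camera has in their place "T_tool_cam" (4x4, takes a point from camera to tool coordinates, whose origin is the TCP and whose axes are the flange's). Camera axes: x right, y down, z forward; pixel columns grow to the right and rows downward; lengths in m; the calibration is good to about 2 mm. A picture is of the moment at which its call begins: read the wrist's pose just before it. There is no depth.
- job.close_job(): hands the job in; it is judged then, once.
The state is a dict: "time": time; "joint_positions": joint angles; "qd": joint speeds; "joint_torque": joint torques, N m; "position": TCP position; "tool_rot": TCP orientation; "ft_force": force on the tool from outside, world axes, zero at the start; "torque": the same for the moment, N m; "grip_width": opening from 0.0 (shut) to 1.0 (fully open); "grip_force": force on a finger pad.
Only numpy, scipy, OpenCV 4.12 (cv2) and the standard library are available. Lean on these libraries where they do the work, as an engineer would, in place of code of your own. Each camera call takes 0.05 s, during which the arm holds its last target. There are 200 camera calls.

TASK

One of the five grey covers on the small parts boxes is not seated. Press lightly near the edge of one cover after another until you find the one that rocks, then push that one down at its middle until it is fully home and no longer rocks. Only press with the fingertips, never with brute force: do not lift or shift any cover, leave everything else where it is, and finish with the hand clear.

Things in the scene. Friction and masses are not known exactly. Their poses are not given: they have to be found in the camera images.
- cover_a: One of five identical square grey press-on covers, 76 x 76 mm, 17 mm high (3 mm top, 14 mm skirt outside its box), about 60 g, each closing an orange box 66 mm square. Origin: centre of its flat top face, 58 mm above the bench at the start; z up, x and y along its sides (and the tray's). Which letter stands where changes; any may be the loose one. Sideways play 2 to 3 mm.
- cover_b: One of five identical grey covers (see cover_a), any of which may be the loose one; same origin and axes. Four covers rest solidly on their boxes' rims and do not give. The loose one stands level at the same height at first (its box is 4 mm shallower, hidden by the skirt), carried by a stiff 12 mm square catch under its centre.
- cover_c: One of five identical grey covers (see cover_a), any of which may be the loose one; same origin and axes. A light press (even under 1 N) about 28 mm from the loose cover's centre rocks it by about 0.15 rad (8 degrees), the pressed edge dipping 2 to 3 mm; released, it comes level again.
- cover_d: One of five identical grey covers (see cover_a), any of which may be the loose one; same origin and axes. When the loose cover is pressed at its centre, the catch gives at about 10 N; the cover goes down 4 mm onto its rim and stays there, its top at 54 mm.
- cover_e: One of five identical grey covers (see cover_a), any of which may be the loose one; same origin and axes. A solid cover stays at 58 mm and level wherever it is pressed.
- tray: Black open tray fixed to the bench, 230 mm (its x) by 330 mm (its y), rim 28 mm high. Origin: centre of its underside on the bench. Two rows of three places, 100 mm apart: the five covered boxes stand at tray x, y = (-50, -100), (-50, 0), (-50, 100), (50, -100), (50, 100) mm; the steel spool stands at (50, 0).
- spool: Bystander: small steel spool, 44 mm across, 36 mm high, upright in the tray in the place without a box; origin at its foot, z up.
- socket: Bystander: steel socket, 28 mm across, 40 mm high, upright on the bench to the tray's +y side; origin at its foot.
- can: Bystander: grey spray can, 54 mm across, 150 mm high, on the tray's +y side; origin at its foot, z up.
- tape: Bystander: roll of yellow tape, 90 mm across, 24 mm high, flat on the bench on the tray's -y side; origin at the centre of its underside.
- driver: Bystander: screwdriver lying between robot and tray, along the tray's y; x along the tool towards its tip.
- wrench: Bystander: wrench lying on the bench on the tray's -y side; x along the tool.
- knobnut: Bystander: round brass nut, 32 mm across, 22 mm high, beyond the tray; origin at its foot.
Things that resemble listed ones, but are neither listed nor needed, are in the scene too. What is shaped like the cover_c but blue or purple is not meant.

How it is judged:
By the outcome, as a careful person would: the job done as asked, in the order asked, and still so for the second after the job is handed in, with the robot touching nothing.
It also fails if it takes over 48 s, if anything falls off the work surface, if the arm or the gripper's body presses on something with over 40 N, if the wrist force passes 120 N, or if a joint passes its speed limit or range.

## Working session

There is one attempt and no reset: what is moved stays moved. The work goes in short steps, Python scripts to look and compute and a shell command to move; the robot and the scene stay as the last step left them, time stands still between calls to the robot, and variables do not carry over. Pictures are saved under pics/ and viewed, at most 10 in all, crops included, and the job is handed in when it is done.

```bash
mkdir -p pics; ls; python3 - <<'E'
from bench import ctrl,get_image
import cv2,numpy as np
s=ctrl.get_state();print(s['time'],s['position'],s['tool_rot'],s['ft_force'],s['grip_width'])
for n in("top","scene"):
    d=get_image(n);cv2.imwrite(f'pics/{n}0.png',d['pixels'][:,:,::-1]);np.savez(f'{n}0.npz',**d)
    print(n,d['fx'],d['fy'],d['cx'],d['cy'],np.round(d['T'],4).tolist())
E
```

```text
pics
0.0 [0.21589319 0.61251403 0.22146469] [-5.29575750e-01 -3.09640173e+00  2.99013310e-03] [ 0.50084778 -1.07106876 -0.10575131] 0.9997007442100497
top 534.6031935531812 534.6031935531812 287.66795266229377 200.68958908183976 [[0.0289, -0.9969, 0.0738, 0.5405], [-0.9996, -0.0291, -0.0023, -0.0028], [0.0044, -0.0737, -0.9973, 1.1765], [0.0, 0.0, 0.0, 1.0]]
scene 393.05874134300495 393.05874134300495 281.3273853451264 213.51269317864518 [[-0.4663, 0.6487, -0.6015, 1.1087], [0.8846, 0.3442, -0.3147, 0.2682], [0.0029, -0.6788, -0.7343, 0.6875], [0.0, 0.0, 0.0, 1.0]]
```

View pics/top0.png

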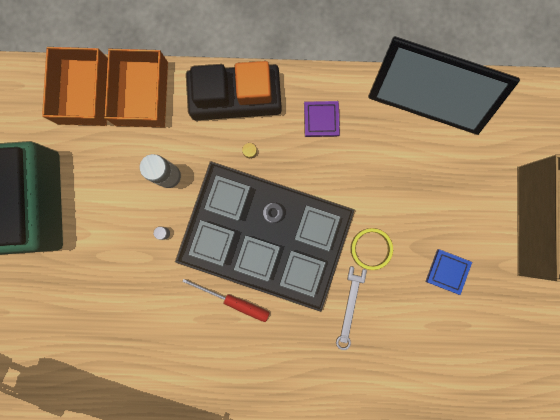

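View pics/scene0.png

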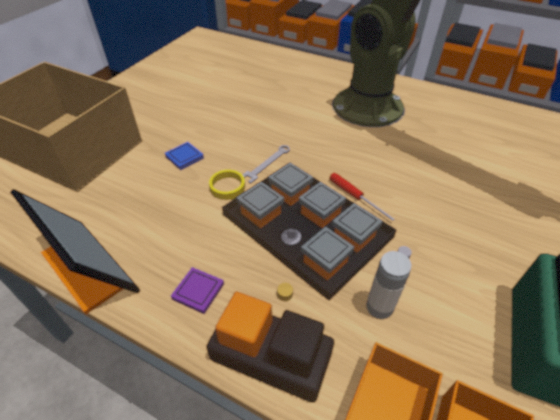

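The top view shows the five grey covers in the black tray at about (228,198), (213,242), (257,258), (303,272) and (318,228), with the spool at (273,212). The scene view shows the same five at (327,248), (358,225), (323,202), (291,182) and (260,204).

Lookalikes are the purple cover at (321,119) top, the blue one at (449,271), and the orange and black boxes at (252,82) and (209,85). The five grey ones inside the tray are the ones I want.

```bash
cat > h.py <<'E'
import numpy as np,cv2
def ray(d,u,v,T=None):
    T=d['T'] if T is None else T
    r=T[:3,:3]@np.array([(u-d['cx'])/d['fx'],(v-d['cy'])/d['fy'],1]);return T[:3,3],r/np.linalg.norm(r)
def plane(d,u,v,z):
    o,r=ray(d,u,v);return o+r*(z-o[2])/r[2]
def tri(r1,r2):
    A=sum(np.eye(3)-np.outer(r,r) for o,r in(r1,r2));b=sum((np.eye(3)-np.outer(r,r))@o for o,r in(r1,r2))
    return np.linalg.solve(A,b)
def proj(d,p):
    q=d['T'][:3,:3].T@(p-d['T'][:3,3]);return d['fx']*q[0]/q[2]+d['cx'],d['fy']*q[1]/q[2]+d['cy']
E
python3 - <<'E'
from h import *
def quads(n):
    d=dict(np.load(n+'0.npz'));im=d['pixels'];hsv=cv2.cvtColor(im,cv2.COLOR_RGB2HSV)
    m=((hsv[...,1]<70)&(hsv[...,2]>75)&(hsv[...,2]<200)).astype(np.uint8)
    m=cv2.morphologyEx(m,cv2.MORPH_CLOSE,np.ones((5,5)))
    out=[]
    for c in cv2.findContours(m,0,2)[0]:
        a=cv2.contourArea(c);M=cv2.moments(c)
        if 600<a<3000: out.append((M['m10']/M['m00'],M['m01']/M['m00'],a,cv2.minAreaRect(c)))
    return d,out
dt,qt=quads('top');ds,qs=quads('scene')
for q in qt: print('top',np.round(q[:3]),[np.round(x,1) for x in q[3]])
for q in qs: print('scene',np.round(q[:3]))
P=[]
for q in qt:
    p=plane(dt,q[0],q[1],.058)
    u=proj(ds,p)
    b=min(qs,key=lambda k:np.hypot(k[0]-u[0],k[1]-u[1]))
    print(np.round(q[:2]),np.round(p,4),'pred',np.round(u,1),np.round(b[:2],1),'tri',np.round(tri(ray(dt,*q[:2]),ray(ds,*b[:2])),4))
crop=dt['pixels'][150:320,165:365,::-1];cv2.imwrite('pics/crop0.png',cv2.resize(crop,None,fx=3.5,fy=3.5,interpolation=2))
E
```

```text
top [350. 308. 696.] [array([350. , 308.2]), array([17.3, 83.5]), np.float64(11.3)]
top [ 302.  274. 1322.] [array([301.9, 273.8]), array([37.6, 37.6]), np.float64(18.4)]
top [ 256.  259. 1328.] [array([256.3, 259.1]), array([37.3, 38.6]), np.float64(18.4)]
top [ 207.  247. 1752.] [array([204.7, 246.4]), array([46.5, 47.8]), np.float64(18.4)]
top [ 317.  228. 1293.] [array([317.2, 227.9]), array([37., 37.]), np.float64(18.4)]
top [ 227.  198. 1286.] [array([226.8, 197.8]), array([36.7, 37. ]), np.float64(18.4)]
scene [ 389.  282. 1952.]
scene [ 321.  246. 1458.]
scene [  77.  240. 2410.]
scene [ 327.  201. 2904.]
scene [ 261.  189. 1324.]
scene [184. 155. 663.]
scene [ 275.   36. 1498.]
[350. 308.] [ 0.4038 -0.1404  0.058 ] pred [268.  147.4] [261.4 189.2] tri [ 0.3856 -0.1687 -0.1191]
[302. 274.] [ 0.4718 -0.0397  0.058 ] pred [290.9 175.2] [261.4 189.2] tri [ 0.4882 -0.0718  0.0136]
[256. 259.] [0.5007 0.0562 0.058 ] pred [322.7 195.9] [327.4 201.4] tri [0.498  0.0622 0.0409]
[207. 247.] [0.5213 0.1599 0.058 ] pred [362.9 217.7] [327.4 201.4] tri [0.5383 0.1192 0.1078]
[317. 228.] [ 0.5677 -0.0687  0.058 ] pred [260.4 196.1] [261.4 189.2] tri [ 0.5668 -0.0667  0.0799]
[227. 198.] [0.626  0.1227 0.058 ] pred [327.9 245.1] [321.5 245.7] tri [0.6287 0.117  0.0555]
```

View pics/crop0.png

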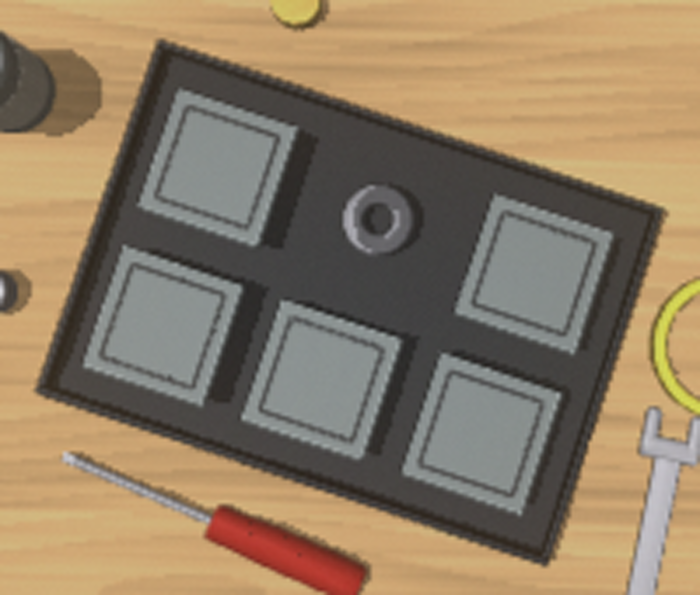

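The crop confirms five identical grey covers in the tray, with the spool at crop (380,218). I'll refine the centres using only the bright top faces in both views and locate the can.

```bash
python3 - <<'E'
from h import *
from bench import get_image,ctrl
from scipy.optimize import least_squares
N=[(-50,-100),(-50,0),(-50,100),(50,-100),(50,100)]
a=-.29;R=np.array([[np.cos(a),-np.sin(a)],[np.sin(a),np.cos(a)]])
c0=np.array([.472,-.04])-R@np.array([-.05,-.1])
obs={}
for n in('top','scene'):
    d=dict(np.load(n+'0.npz'));hsv=cv2.cvtColor(d['pixels'],cv2.COLOR_RGB2HSV)
    print(n);obs[n]=[]
    for x,y in N:
        p=np.r_[c0+R@np.array([x,y])/1000,.058];u,v=map(lambda t:int(round(t)),proj(d,p))
        print('  pred',u,v,'hsv',hsv[v,u], end=' ')
        # flood fill from top face in value/sat, restricted to neighbours of cover
        # polygon restricting to cover surroundings
        poly=np.array([proj(d,np.r_[c0+R@(np.array([x,y])+np.array(s)*46)/1000,.058]) for s in((-1,-1),(1,-1),(1,1),(-1,1))]).astype(np.int32)
        w=np.zeros(hsv.shape[:2],np.uint8);cv2.fillPoly(w,[poly],1)
        m=((hsv[...,2]>int(hsv[v,u,2])-25)&(hsv[...,1]<60)&(w>0)).astype(np.uint8)
        m=cv2.morphologyEx(m,cv2.MORPH_CLOSE,np.ones((3,3)))
        c=max(cv2.findContours(m,0,2)[0],key=cv2.contourArea);c=cv2.convexHull(c);M=cv2.moments(c)
        q=(M['m10']/M['m00'],M['m01']/M['m00']);obs[n].append((d,q));print(np.round(q,1),M['m00'])
P=[]
for t,s in zip(obs['top'],obs['scene']):
    p=tri(ray(t[0],*t[1]),ray(s[0],*s[1]));P.append(p);print(np.round(p,4),np.round(plane(t[0],*t[1],.058),4),np.round(plane(s[0],*s[1],.058),4))
P=np.array([(plane(t[0],*t[1],.058)+plane(s[0],*s[1],.058))/2 for t,s in zip(obs['top'],obs['scene'])])
f=lambda q:(np.array(N)/1000@np.array([[np.cos(q[2]),np.sin(q[2])],[-np.sin(q[2]),np.cos(q[2])]])+q[:2]-P[:,:2]).ravel()
r=least_squares(f,[*c0,a],loss='soft_l1',f_scale=.002);print('tray',r.x,np.round(r.fun*1000,1) )
print('res mm',np.round(f(r.x).reshape(-1,2)*1000,1).tolist())
dt=obs['top'][0][0]
q=r.x;R=np.array([[np.cos(q[2]),-np.sin(q[2])],[np.sin(q[2]),np.cos(q[2])]])
canw=plane(dt,153,166,.15);print('can',canw,'in tray',R.T@(canw[:2]-q[:2]))
print('centres',[np.round(q[:2]+R@np.array(n)/1000,4).tolist() for n in N])
w=get_image('wrist');print('cam',np.round(w['T_tool_cam'],3).tolist())
print(ctrl.get_state()['ft_force'])
E
```

```text
top
  pred 302 274 hsv [ 79  14 145] [302.  273.4] 1274.0
  pred 257 259 hsv [ 81  12 145] [256.2 258. ] 1268.0
  pred 211 243 hsv [ 85  10 146] [210.9 242.5] 1265.0
  pred 317 228 hsv [ 85  11 141] [317.1 227.7] 1250.0
  pred 227 198 hsv [ 86  12 145] [226.6 197.3] 1238.5
scene
  pred 291 175 hsv [ 98   8 129] [290.5 176.7] 666.0
  pred 323 196 hsv [101  15 133] [322.2 197.6] 766.5
  pred 358 219 hsv [109  16 131] [357.5 220.8] 909.0
  pred 260 196 hsv [107  13 134] [259.8 197.5] 770.0
  pred 328 245 hsv [104  21 132] [327.6 247. ] 1073.5
[ 0.4727 -0.0398  0.0537] [ 0.4728 -0.0394  0.058 ] [ 0.4771 -0.038   0.058 ]
[0.5019 0.0563 0.0539] [0.5019 0.0566 0.058 ] [0.5061 0.0573 0.058 ]
[0.5312 0.1523 0.0538] [0.5312 0.152  0.058 ] [0.5352 0.1528 0.058 ]
[ 0.5688 -0.0692  0.0543] [ 0.5684 -0.0686  0.058 ] [ 0.5722 -0.0677  0.058 ]
[0.6271 0.1232 0.0533] [0.6267 0.1228 0.058 ] [0.6307 0.1241 0.058 ]
tray [ 0.55179155  0.0422759  -0.29592745] [-0.2 -0.1 -0.  -0.1 -0.1  0.1  0.1  0.2  0.1 -0.1]
res mm [[-0.2, -0.1], [-0.0, -0.1], [-0.1, 0.1], [0.1, 0.2], [0.1, -0.1]]
can [0.67603736 0.256935   0.15      ] in tray [0.05624469 0.24156176]
centres [[0.4748, -0.0388], [0.504, 0.0569], [0.5331, 0.1525], [0.5705, -0.068], [0.6288, 0.1233]]
cam [[0.0, -0.957, -0.291, 0.081], [1.0, 0.001, -0.001, 0.0], [0.001, -0.291, 0.957, -0.162], [0.0, 0.0, 0.0, 1.0]]
[-0.16568286  0.18984821 -0.48683964]
```

```bash
python3 -m crank '[[[0,0,0,0.12,1],[0,0,0,0.12,1],[0,0,0,0.12,1],[0,0,0,0.12,1],[0,0,0,0.12,1],[0,0,0,0.12,1],[0,0,0,0.12,1],[0,0,0,0.12,1],[0,0,0,0.12,1],[0,0,0,0.12,1]]]' 10
python3 -m crank '[[[0,0,0,0.12,1],[0,0,0,0.12,1],[0,0,0,0.09,1],[0,0,0,0,1]]]'
cat > d.py <<'E'
import sys,numpy as np
from scipy.spatial.transform import Rotation as Ro
from bench import ctrl
q=[0.5518,0.0423,-0.2959]
s=ctrl.get_state();R=Ro.from_rotvec(s['tool_rot']).as_matrix()
if len(sys.argv)>2:
    x,y=float(sys.argv[1]),float(sys.argv[2]);c,n=np.cos(q[2]),np.sin(q[2])
    t=np.array([q[0]+(c*x-n*y)/1000,q[1]+(n*x+c*y)/1000,float(sys.argv[3])/1000])
    print('shift mm',np.round(R.T@(t-s['position'])*1000,1))
yaw=np.arctan2(R[1,0],R[0,0]);print('t',s['time'],'turn needed',round(-((q[2]+np.pi/2)-yaw),3),'pos',np.round(s['position'],4),'F',np.round(s['ft_force'],2),'grip',s['grip_width'],'z-axis',np.round(R[:,2],3))
E
python3 d.py -50 72 150
```

```text
time: 0.98
position: [0.2159, 0.6128, 0.2221]
tool_rot: [2.192, 2.25, -0.001]
ft_force: [0.5, 0.2, 0.3]
grip_width: 0.327
grip_force: 0.0
time: 1.32
position: [0.216, 0.6128, 0.2221]
tool_rot: [2.528, 1.864, -0.001]
ft_force: [-0.5, 0.6, 0.5]
grip_width: 0.042
grip_force: 0.0
shift mm [-373.9  439.2   72.5]
t 1.3167 turn needed -0.004 pos [0.216  0.6128 0.2221] F [-0.45  0.61  0.47] grip 0.042389851209132655 z-axis [-0.    -0.001 -1.   ]
```

```bash
python3 -m crank '[[[-24,29,0,0,1],[-24,29,0,0,1],[-24,29,0,0,1],[-24,29,0,0,1],[-24,29,0,0,1],[-24,29,0,0,1],[-24,29,0,0,1],[-24,29,0,0,1],[-24,29,0,0,1],[-24,29,0,0,1]]]'
python3 d.py -50 72 150
```

```text
time: 2.15
position: [0.4234, 0.2967, 0.2226]
tool_rot: [-2.523, -1.871, -0.001]
ft_force: [0.9, -0.2, -0.1]
grip_width: 0.01
grip_force: 0.0
shift mm [-134.1  146.8   72.6]
t 2.15 turn needed 0.001 pos [0.4234 0.2967 0.2226] F [ 0.89 -0.15 -0.13] grip 0.01027446419645167 z-axis [ 0.  0. -1.]
```

```bash
python3 -m crank '[[[-28,30,0,0,1],[-28,30,0,0,1],[-28,30,0,0,1],[-28,30,20,0,1],[-22,27,20,0,1],[0,0,20,0,1],[0,0,10,0,1],[0,0,0,0,1],[0,0,0,0,1]]]'
python3 d.py -50 72 150; python3 - <<'E'
from h import *
from bench import get_image,ctrl
s=ctrl.get_state();d=get_image('wrist');cv2.imwrite('pics/w1.png',d['pixels'][:,:,::-1]);np.savez('w1.npz',pos=s['position'],rot=s['tool_rot'],**d)
E
```

```text
time: 2.9
position: [0.5214, 0.1319, 0.1542]
tool_rot: [-2.523, -1.871, 0.001]
ft_force: [0.8, 0.7, -0.0]
grip_width: 0.005
grip_force: 0.0
shift mm [-4.8  5.2  4.2]
t 2.9 turn needed 0.001 pos [0.5214 0.1319 0.1542] F [ 0.81  0.74 -0.01] grip 0.004680349798170496 z-axis [-0.001  0.    -1.   ]
```

View pics/w1.png

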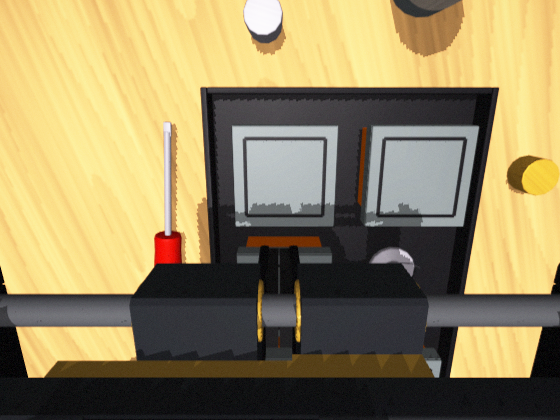

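The wrist view shows the cover at tray (-50,100) spanning (232..338, 126..226) and the cover at (50,100) spanning (366..478, 126..226), with the shut fingers at (280,300). I'll use it to correct the positions.

```bash
python3 - <<'E'
from h import *
from scipy.spatial.transform import Rotation as Ro
d=dict(np.load('w1.npz'));T=np.eye(4);T[:3,:3]=Ro.from_rotvec(d['rot']).as_matrix();T[:3,3]=d['pos'];d['T']=T@d['T_tool_cam']
hsv=cv2.cvtColor(d['pixels'],cv2.COLOR_RGB2HSV)
m=((hsv[...,1]<60)&(hsv[...,2]>120)).astype(np.uint8);m[:110]=0;m[232:]=0;m[:,:215]=0;m[:,490:]=0
m=cv2.morphologyEx(m,cv2.MORPH_CLOSE,np.ones((7,7)))
top=dict(np.load('top0.npz'));sc=dict(np.load('scene0.npz'))
q=[0.5518,0.0423,-0.2959];R=np.array([[np.cos(q[2]),-np.sin(q[2])],[np.sin(q[2]),np.cos(q[2])]])
for c in cv2.findContours(m,0,2)[0]:
    if cv2.contourArea(c)<4000: continue
    h=cv2.approxPolyDP(cv2.convexHull(c),8,True)[:,0].astype(float)
    P=np.array([plane(d,*p,.058)[:2] for p in h]);M=cv2.moments(cv2.convexHull(c));ctr=plane(d,M['m10']/M['m00'],M['m01']/M['m00'],.058)[:2]
    print(h.tolist(),'tray corners mm',np.round((P-q[:2])@R*1000,1).tolist(),'ctr',np.round((ctr-q[:2])@R*1000,1),np.round(ctr,4))
    uv=(M['m10']/M['m00'],M['m01']/M['m00'])
    o=(210.9,242.5) if ctr[0]<.58 else (226.6,197.3); o2=(357.5,220.8) if ctr[0]<.58 else (327.6,247.)
    print(' tri w/top',np.round(tri(ray(d,*uv),ray(top,*o)),4),'w/scene',np.round(tri(ray(d,*uv),ray(sc,*o2)),4))
E
```

```text
[[478.0, 127.0], [462.0, 225.0], [365.0, 224.0], [373.0, 126.0]] tray corners mm [[85.5, 138.1], [85.3, 64.1], [10.5, 64.8], [10.8, 138.6]] ctr [ 48.1 103.4] [0.6279 0.1272]
 tri w/top [0.6285 0.1245 0.0516] w/scene [0.6289 0.1248 0.055 ]
[[337.0, 126.0], [333.0, 204.0], [235.0, 211.0], [232.0, 126.0]] tray corners mm [[-14.7, 138.6], [-14.9, 80.8], [-89.3, 75.1], [-89.3, 138.4]] ctr [-52.4 108.2] [0.5332 0.1611]
 tri w/top [0.5315 0.1559 0.0299] w/scene [0.533  0.1563 0.0547]
```

```bash
python3 -m crank '[[[-4,3,15,0,1],[0,0,25,0,1],[0,0,25,0,1],[0,0,15,0,1],[0,0,8,0,1],[0,0,4,0,1],[0,0,0,0,1],[0,0,0,0,1]]]'
python3 -m crank '[[[0,0,1,0,1],[0,0,1,0,1],[0,0,0,0,1]]]'; python3 d.py -52 73 58
```

```text
time: 3.62
position: [0.5248, 0.1264, 0.0636]
tool_rot: [2.525, 1.868, 0.003]
ft_force: [0.1, -0.5, 0.2]
grip_width: 0.002
grip_force: 0.0
time: 3.87
position: [0.5243, 0.1258, 0.0609]
tool_rot: [2.526, 1.867, 0.002]
ft_force: [-0.6, -0.6, -0.9]
grip_width: 0.006
grip_force: 0.0
shift mm [ 1.1 -1.4  2.9]
t 3.8667 turn needed -0.002 pos [0.5243 0.1258 0.0609] F [-0.57 -0.56 -0.9 ] grip 0.006347433046903854 z-axis [ 0.001  0.001 -1.   ]
```

```bash
python3 -m crank '[[[0,0,0.5,0,1],[0,0,0.5,0,1],[0,0,0,0,1]]]'; python3 -m crank '[[[0,0,0.5,0,1],[0,0,0.5,0,1],[0,0,0,0,1]]]'
```

```text
time: 4.12
position: [0.5239, 0.1256, 0.0593]
tool_rot: [-2.527, -1.867, -0.0]
ft_force: [-0.7, 1.4, -0.8]
grip_width: 0.006
grip_force: 0.0
time: 4.37
position: [0.524, 0.1256, 0.0585]
tool_rot: [-2.527, -1.867, -0.0]
ft_force: [-0.8, -0.1, 1.9]
grip_width: 0.002
grip_force: 1.1
```

```bash
python3 -m crank '[[[0,0,0.5,0,1],[0,0,0.5,0,1],[0,0,0,0,1]]]'; python3 -c "
from bench import ctrl;print(ctrl.get_state()['ft_force'],ctrl.get_state()['position'])"; python3 -m crank '[[[0,0,0.5,0,1],[0,0,0,0,1]]]'
```

```text
time: 4.62
position: [0.524, 0.1257, 0.0584]
tool_rot: [-2.526, -1.867, -0.0]
ft_force: [-3.8, -1.1, 9.2]
grip_width: 0.005
grip_force: 4.7
[-3.80550677 -1.06982026  9.20775049] [0.52399313 0.12569203 0.05844193]
time: 4.78
position: [0.524, 0.1257, 0.0584]
tool_rot: [-2.526, -1.866, -0.0]
ft_force: [-4.9, -1.8, 12.3]
grip_width: 0.006
grip_force: 6.4
```

Solid: the height held at 58.4 mm while the force rose to 12 N. Next cover, at (50,100).

```bash
python3 -m crank '[[[0,0,-6,0,1],[0,0,-9,0,1],[0,30,0,0,1],[0,40,0,0,1],[0,30,0,0,1],[0,0,0,0,1],[0,0,8,0,1],[0,0,4,0,1],[0,0,0,0,1]]]'; python3 d.py 48 73 58; python3 -m crank '[[[0,0,1,0,1],[0,0,0.5,0,1],[0,0,0,0,1],[0,0,0,0,1]]]';python3 -m crank '[[[0,0,0.5,0,1],[0,0,0.3,0,1],[0,0,0,0,1]]]'
```

```text
time: 5.53
position: [0.6182, 0.0968, 0.059]
tool_rot: [-2.525, -1.867, 0.002]
ft_force: [-1.5, -0.1, 0.7]
grip_width: 0.005
grip_force: 0.0
shift mm [1.5 0.3 1. ]
t 5.5333 turn needed -0.001 pos [0.6182 0.0968 0.059 ] F [-1.47 -0.13  0.74] grip 0.005277149814374189 z-axis [-0.002  0.    -1.   ]
time: 5.87
position: [0.6189, 0.0971, 0.0586]
tool_rot: [-2.525, -1.867, -0.0]
ft_force: [-1.4, 0.7, 3.1]
grip_width: 0.004
grip_force: 1.4
time: 6.12
position: [0.619, 0.097, 0.0585]
tool_rot: [-2.525, -1.867, -0.0]
ft_force: [-4.9, 1.3, 7.6]
grip_width: 0.004
grip_force: 4.2
```

Solid. Next is the cover at (50,-100), pressed at y=-72.

```bash
python3 -m crank '[[[0,0,-6,0,1],[0,0,-8,0,1],[-36,0,0,0,1],[-36,0,0,0,1],[-36,0,0,0,1],[-36,0,0,0,1],[0,0,0,0,1],[0,0,8,0,1],[0,0,4,0,1],[0,0,0,0,1]]]'; python3 d.py 48 -71 58; python3 -m crank '[[[0,0,1,0,1],[0,0,0.5,0,1],[0,0,0,0,1],[0,0,0,0,1]]]';python3 -m crank '[[[0,0,0.3,0,1],[0,0,0.3,0,1],[0,0,0,0,1]]]'
```

```text
time: 6.95
position: [0.5774, -0.04, 0.0587]
tool_rot: [-2.525, -1.869, 0.001]
ft_force: [0.2, -0.2, -0.5]
grip_width: 0.006
grip_force: 0.0
shift mm [ 0.3 -0.5  0.7]
t 6.95 turn needed -0.0 pos [ 0.5774 -0.04    0.0587] F [ 0.17 -0.18 -0.47] grip 0.005580219808908729 z-axis [-0. -0. -1.]
time: 7.28
position: [0.5775, -0.0397, 0.0585]
tool_rot: [-2.524, -1.87, -0.0]
ft_force: [-1.4, -0.1, 5.7]
grip_width: 0.007
grip_force: 2.7
time: 7.53
position: [0.5775, -0.0397, 0.0584]
tool_rot: [-2.523, -1.869, -0.0]
ft_force: [-3.2, 0.3, 9.4]
grip_width: 0.002
grip_force: 4.6
```

Solid. Next is the cover at (-50,-100).

```bash
python3 -m crank '[[[0,0,-6,0,1],[0,0,-8,0,1],[0,-30,0,0,1],[0,-40,0,0,1],[0,-30,0,0,1],[0,0,0,0,1],[0,0,8,0,1],[0,0,4,0,1],[0,0,0,0,1],[0,0,0,0,1]]]'; python3 d.py -52 -71 58; python3 -m crank '[[[0,0,0.6,0,1],[0,0,0.5,0,1],[0,0,0,0,1],[0,0,0,0,1]]]';python3 -m crank '[[[0,0,0.3,0,1],[0,0,0.3,0,1],[0,0,0,0,1]]]'
```

```text
time: 8.37
position: [0.4824, -0.0126, 0.0591]
tool_rot: [2.526, 1.866, -0.001]
ft_force: [0.3, -0.5, 0.1]
grip_width: 0.006
grip_force: 0.0
shift mm [ 1.7 -1.6  1.1]
t 8.3667 turn needed -0.003 pos [ 0.4824 -0.0126  0.0591] F [ 0.28 -0.5   0.1 ] grip 0.006411580262264896 z-axis [-0.    -0.001 -1.   ]
time: 8.7
position: [0.4822, -0.0123, 0.0585]
tool_rot: [2.526, 1.866, 0.001]
ft_force: [0.2, -0.8, 1.2]
grip_width: 0.005
grip_force: 0.4
time: 8.95
position: [0.4822, -0.0123, 0.0584]
tool_rot: [2.526, 1.867, 0.001]
ft_force: [-0.8, -1.2, 5.5]
grip_width: 0.002
grip_force: 2.9
```

Solid as well, so the middle cover (-50,0) should be the loose one. Confirming by pressing at y=-28.

```bash
python3 -m crank '[[[0,0,-6,0,1],[0,0,-8,0,1],[22,0,0,0,1],[22,-1,0,0,1],[0,0,0,0,1],[0,0,8,0,1],[0,0,4,0,1],[0,0,0,0,1],[0,0,0,0,1]]]'; python3 d.py -52 -27 58; python3 -m crank '[[[0,0,0.6,0,1],[0,0,0.5,0,1],[0,0,0.5,0,1],[0,0,0,0,1]]]';python3 -m crank '[[[0,0,0.5,0,1],[0,0,0.3,0,1],[0,0,0,0,1]]]'
```

```text
time: 9.7
position: [0.4928, 0.0293, 0.0591]
tool_rot: [-2.528, -1.865, 0.002]
ft_force: [-0.1, 0.2, -0.2]
grip_width: 0.005
grip_force: 0.0
shift mm [2.7 0.6 1.1]
t 9.7 turn needed -0.004 pos [0.4928 0.0293 0.0591] F [-0.12  0.25 -0.24] grip 0.004677248704666925 z-axis [-0.001 -0.001 -1.   ]
time: 10.03
position: [0.4936, 0.0302, 0.0581]
tool_rot: [2.527, 1.867, 0.0]
ft_force: [0.5, 0.4, 0.5]
grip_width: 0.004
grip_force: 0.1
time: 10.28
position: [0.4936, 0.0303, 0.0573]
tool_rot: [2.527, 1.867, 0.0]
ft_force: [0.6, -0.8, 0.9]
grip_width: 0.001
grip_force: 0.1
```

```bash
python3 -m crank '[[[0,0,0.4,0,1],[0,0,0.4,0,1],[0,0,0.3,0,1],[0,0,0,0,1]]]'; python3 - <<'E'
from h import *
from bench import get_image
d=get_image('scene');cv2.imwrite('pics/rock.png',cv2.resize(d['pixels'][150:280,220:410,::-1],None,fx=4,fy=4,interpolation=2))
E
```

```text
time: 10.62
position: [0.4937, 0.0304, 0.0563]
tool_rot: [2.527, 1.867, 0.0]
ft_force: [0.2, -0.0, 1.4]
grip_width: 0.008
grip_force: 0.6
```

View pics/rock.png

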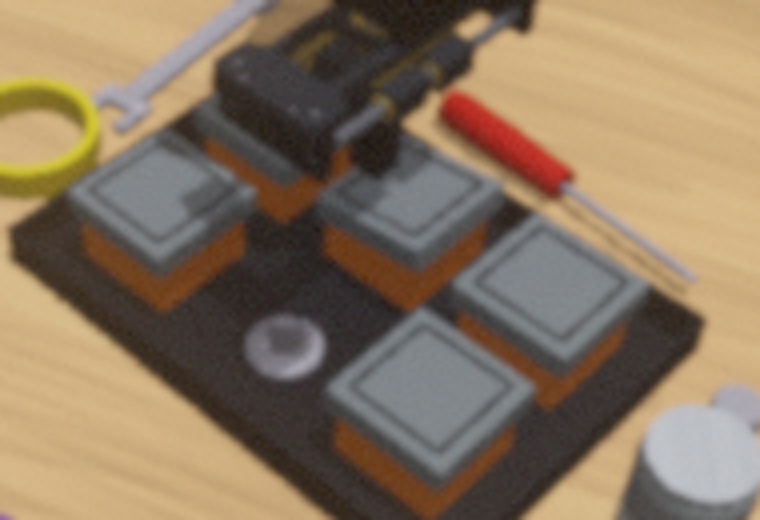

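The image shows the fingers at about (380,150) on the edge of the middle cover (410,190). That edge gives 2 mm at under 1.5 N, so this is the loose cover. Lifting, then moving over its middle.

```bash
python3 -m crank '[[[0,0,-3,0,1],[0,0,-8,0,1],[0,0,-4,0,1],[15,0,0,0,1],[14,0,0,0,1],[0,0,0,0,1],[0,0,0,0,1],[0,0,0,0,1]]]'; python3 d.py -52 1 58
```

```text
time: 11.33
position: [0.5018, 0.0583, 0.0708]
tool_rot: [2.526, 1.868, -0.002]
ft_force: [-0.1, 0.3, 0.9]
grip_width: 0.003
grip_force: 0.0
shift mm [ 0.3  0.5 12.8]
t 11.3333 turn needed -0.001 pos [0.5018 0.0583 0.0708] F [-0.07  0.33  0.92] grip 0.002795762000313726 z-axis [-0.001 -0.001 -1.   ]
```

```bash
python3 -m crank '[[[0,0,8,0,1],[0,0,4,0,1],[0,0,0.6,0,1],[0,0,0,0,1],[0,0,0,0,1]]]'; python3 -m crank '[[[0,0,0.5,0,1],[0,0,0.5,0,1],[0,0,0,0,1]]]'; python3 -m crank '[[[0,0,0.5,0,1],[0,0,0.5,0,1],[0,0,0,0,1]]]'
```

```text
time: 11.75
position: [0.5018, 0.0577, 0.0583]
tool_rot: [-2.527, -1.866, 0.001]
ft_force: [1.0, 0.6, 0.9]
grip_width: 0.004
grip_force: 0.0
time: 12.0
position: [0.5021, 0.0579, 0.0578]
tool_rot: [-2.527, -1.867, 0.0]
ft_force: [-0.9, -1.0, 2.2]
grip_width: 0.004
grip_force: 1.3
time: 12.25
position: [0.5021, 0.058, 0.0574]
tool_rot: [-2.526, -1.867, -0.0]
ft_force: [-2.1, -1.0, 7.2]
grip_width: 0.006
grip_force: 4.0
```

```bash
python3 -m crank '[[[0,0,0.5,0,1],[0,0,0.5,0,1],[0,0,0,0,1]]]'; python3 -m crank '[[[0,0,0.5,0,1],[0,0,0.5,0,1],[0,0,0.5,0,1],[0,0,0,0,1]]]'
```

```text
time: 12.5
position: [0.5021, 0.0579, 0.0565]
tool_rot: [-2.526, -1.867, -0.0]
ft_force: [-3.7, -1.8, 8.4]
grip_width: 0.006
grip_force: 4.3
time: 12.83
position: [0.5021, 0.0579, 0.055]
tool_rot: [-2.526, -1.867, -0.0]
ft_force: [-3.6, -1.5, 9.6]
grip_width: 0.005
grip_force: 4.4
```

The catch has given and the cover is going down. Continuing to the rim.

```bash
python3 -m crank '[[[0,0,0.5,0,1],[0,0,0.5,0,1],[0,0,0,0,1]]]'; python3 -m crank '[[[0,0,0.5,0,1],[0,0,0.5,0,1],[0,0,0.5,0,1],[0,0,0,0,1]]]'
```

```text
time: 13.08
position: [0.5021, 0.0579, 0.0544]
tool_rot: [-2.526, -1.866, -0.0]
ft_force: [-4.5, -0.5, 12.5]
grip_width: 0.005
grip_force: 6.1
time: 13.42
position: [0.5021, 0.058, 0.0543]
tool_rot: [-2.525, -1.866, 0.0]
ft_force: [-9.3, -1.6, 25.5]
grip_width: 0.005
grip_force: 12.0
```

Home on the rim: 54.3 mm, with the force rising to 25 N. Lifting and re-checking the edge for rocking.

```bash
python3 -m crank '[[[0,0,-3,0,1],[0,0,-5,0,1],[0,0,-7,0,1],[-14,0,0,0,1],[-14,0,0,0,1],[0,0,0,0,1],[0,0,6,0,1],[0,0,3,0,1],[0,0,0,0,1],[0,0,0,0,1]]]'; python3 -m crank '[[[0,0,1,0,1],[0,0,0.5,0,1],[0,0,0,0,1]]]';python3 -m crank '[[[0,0,0.5,0,1],[0,0,0.5,0,1],[0,0,0,0,1]]]'
```

```text
time: 14.25
position: [0.4935, 0.0316, 0.057]
tool_rot: [-2.526, -1.868, 0.002]
ft_force: [0.4, -0.4, 0.1]
grip_width: 0.007
grip_force: 0.0
time: 14.5
position: [0.4939, 0.0315, 0.056]
tool_rot: [2.526, 1.868, -0.0]
ft_force: [-0.7, 0.2, 0.1]
grip_width: 0.005
grip_force: 0.0
time: 14.75
position: [0.4939, 0.0313, 0.0551]
tool_rot: [-2.526, -1.867, -0.0]
ft_force: [-0.7, -1.4, -0.1]
grip_width: 0.002
grip_force: 0.0
```

```bash
python3 -m crank '[[[0,0,0.5,0,1],[0,0,0.5,0,1],[0,0,0,0,1]]]';python3 -m crank '[[[0,0,0.5,0,1],[0,0,0.3,0,1],[0,0,0,0,1]]]'
```

```text
time: 15.0
position: [0.494, 0.0313, 0.0545]
tool_rot: [-2.526, -1.867, -0.0]
ft_force: [-0.6, 0.2, 3.1]
grip_width: 0.005
grip_force: 1.9
time: 15.25
position: [0.494, 0.0313, 0.0544]
tool_rot: [-2.526, -1.866, -0.0]
ft_force: [-4.1, -0.2, 11.1]
grip_width: 0.004
grip_force: 5.3
```

Solid at this edge. Checking the opposite edge, then moving clear.

```bash
python3 -m crank '[[[0,0,-5,0,1],[0,0,-8,0,1],[28,0,0,0,1],[28,0,0,0,1],[0,0,0,0,1],[0,0,7,0,1],[0,0,4,0,1],[0,0,0,0,1],[0,0,0,0,1]]]'; python3 -m crank '[[[0,0,0.5,0,1],[0,0,0.5,0,1],[0,0,0,0,1],[0,0,0,0,1]]]'; python3 -m crank '[[[0,0,0.5,0,1],[0,0,0,0,1]]]'
```

```text
time: 16.0
position: [0.5098, 0.0836, 0.0548]
tool_rot: [-2.528, -1.865, 0.002]
ft_force: [-0.1, 0.4, 0.1]
grip_width: 0.008
grip_force: 0.0
time: 16.33
position: [0.5103, 0.0842, 0.0545]
tool_rot: [2.527, 1.866, -0.0]
ft_force: [-0.9, -0.5, 3.4]
grip_width: 0.012
grip_force: 1.4
time: 16.5
position: [0.5104, 0.0842, 0.0544]
tool_rot: [2.527, 1.866, -0.001]
ft_force: [-2.6, -1.6, 6.9]
grip_width: 0.007
grip_force: 3.7
```

```bash
python3 -m crank '[[[0,0,-5,0,1],[0,0,-20,0,1],[0,0,-30,0,1],[0,0,-40,0,1],[0,0,-40,0,1],[0,0,-20,0,1],[0,0,0,0,1],[0,0,0,0,1],[0,0,0,0,1]]]'; python3 - <<'E'
from h import *
from bench import get_image
d=get_image('scene');cv2.imwrite('pics/end.png',d['pixels'][:,:,::-1])
E
```

```text
time: 17.25
position: [0.5096, 0.085, 0.2078]
tool_rot: [-2.526, -1.867, 0.002]
ft_force: [-0.1, -0.8, 0.0]
grip_width: 0.003
grip_force: 0.0
```

View pics/end.png

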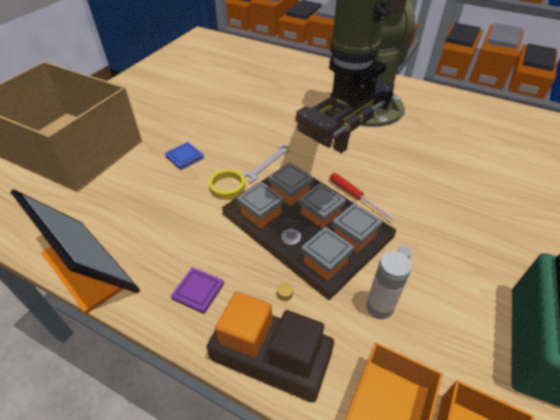

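The end picture shows the hand well clear at (345,120). All five covers are in place, with the middle one (323,203) slightly lower, and nothing else has moved.

```bash
python3 -c "
from bench import job;print(job.close_job())"
```

```text
the job is handed in; nothing more can be done
None
```

The loose cover was the middle one in the row nearest the robot; I pressed it down at its middle until it sat home at about 54 mm, it no longer rocks at either of the two opposite edges I re-pressed, and I handed the job in with the hand clear (no verdict was returned).

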